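# Seat the filter slide and hold the lens collar home

### The arm

A 6-joint arm with a two-finger parallel gripper is mounted at the origin on a cart in front of the work surface, level with it; the furniture and walls round the work are solid. World frame = base frame: x ahead of the robot, y to its left, z up, the work surface at z = 0. Lengths are in m, angles in rad, forces in N, time in s.
With the tool pointing down it reaches from about 0.25 to 0.725 m from the base axis. Payload 4 kg.
Tool frame: the origin (TCP) lies between the finger pads; the fingertips stand 14 mm ahead of it and the grasp point (between the pads) lies 5 mm behind it; z points along the fingers, y is the line along which they close (so a half turn about z gives the same grasp; the last joint's range is limited). The gripper opens to 85 mm and grips with 20 to 120 N. Pads are 22 mm wide; open, the fingers measure 114 mm over their backs; the gripper's body (76 mm by 85 mm) begins 54 mm behind the grasp point. The pads swing forward as they close: fully open they stand 13 mm farther back than shut.
Start: joints at [1.156, 0.241, 0.005, 1.335, 0, 1.571], TCP at [0.202, 0.458, 0.245] pointing down, gripper open.
Joint ranges: [-2.72, 2.72], [-1.05, 1.87], [-1.09, 1.28], [-1.99, 2.15], [-1.42, 1.44], [-3.14, 3.14]. Speed limits (rad/s): [2.79, 2.79, 3.14, 3.14, 3.14, 3.14].

### API

Orientations are given as a rotation vector (axis times angle).
In Python, from plant import get_state, grab_frame, calibration, sign_off gives the robot as it stands.
- The arm moves only by the tool step_arm, never from a script. Its argument "rows" is a list of rows, each a list of 2 entries, a list of its own where there are three numbers: the shift along the tool's x, y, z in units of 40 mm (1.0 is 40 mm), then the turn about the tool's z in rad. A call has 1 to 8 rows; each row is the pose to reach, as a shift and turn from the pose commanded when the call began, along the tool's axes at that moment; what a row does not reach only later rows make up. A row lasts 1/12 s, in which the tool goes at most 41.7 mm and 7.16 degrees, less where a joint would pass 70% of its speed; a pose out of reach is approached as far as the arm can. A call with a gripper value outside its range is refused whole. "fingers" is the gripper's target within -1 to 1 (shut at 1, half-way at 0, fully open at -1), set as the call begins (left out, the last holds). The fingers move at their own pace and stop on an object; "grip_force" is the grip in N (left out, the last holds). Time passes only in rows, so rows that repeat a pose let the fingers close. It gives the time, the measured TCP pose, the force, the opening and the grip force at its end, in the units of the state.
- get_state(): the state, without advancing time (a new reading comes with each control period).
- grab_frame(name): name is "scene" or "top"; returns (picture, depth): 400x640x3 uint8, blue, green, red; 400x640 float32, m along the optical axis (not along the pixel's ray), 0 where there is no reading.
- calibration(name): a dict with "camera_matrix" (3x3 intrinsics, pixels), "k1" (the pictures are not rectified: a ray, as slopes to the right and down, at radius r is drawn at 1 + k1 r^2 times it, then the intrinsics apply), "eye" and "rotation" of the camera in the world. Camera axes: x right, y up, looking along -z (the intrinsics and any distortion apply to the point x, -y, -z); pixel columns grow to the right and rows downward; lengths in m; the calibration is good to about 2 mm. A picture is of the moment at which its call begins. calibration takes no time and is no camera call.
- sign_off(): hands the job in; it is judged then, once.
The state is a dict: "time": time; "qpos": joint angles; "qvel": joint speeds; "effort": joint torques, N m; "eef_pos": TCP position; "tcp_rot": TCP orientation; "contact_force": force on the tool from outside, world axes, zero at the start; "torque": the same for the moment, N m; "grip_width": finger opening in m; "finger_force": force on a finger pad.
Only numpy, scipy, OpenCV 4.12 (cv2) and the standard library are available. Lean on these libraries where they do the work, as an engineer would, in place of code of your own. Each camera call takes 0.05 s, during which the arm holds its last target. There are 200 camera calls.

### The job

Push the filter slide into the slot in the side of the photometer head until its shoulder is fully home against the head. Then press on the knurled lens collar on top and turn it until its hidden keyways drop over the pins, push it fully home against its spring, and finish while still holding it down there, so that I can lock it. Leave the slide in and do not disturb the bottles and the foam block.

Things in the scene. Friction and masses are not known exactly. Their poses are not given: they have to be found in the camera images.
- head: Photometer head: grey block 96 (x) x 90 (y) x 55 mm high, fixed to the bench, with a 3 mm aluminium flange disc (72 mm across) on top. Origin at bench level on the collar's axis; z up. The slot is in its +y face and runs right through along y, level with the bench: 47 mm wide, 9 mm high, bevelled side walls at its mouth.
- slot_mouth (a point): Centre of the slot's mouth, at bench level, in the plane of the head's +y face (45 mm from the head's origin). Same axes as the head; the filter slide goes in along -y.
- flange (a point): Centre of the upper face of the head's top flange, 58 mm above the bench. Here stands a spigot 36 mm across, 18 mm high, mostly hidden by the collar, with four pins 90 degrees apart, 6 mm thick, their tops 9 mm above the flange. The pins' angle differs each time and no reading tells it. A spring plunger in the spigot pushes the collar up: 2.5 N at the top, about 6.5 N at home.
- slide_handle (a point): Loose flat black filter slide lying on the bench, 0.10 to 0.21 kg. Point in its upright handle block, to be gripped, 34 mm above the underside: the block is 14 mm thick (x), 36 mm long (y), from 5 to 51 mm above the underside, centred here in x and y. The slide's own -y axis points to its tongue, which goes into the slot.
- slide_shoulder (a point): Shoulder of the slide, on its centre line at the underside, 70 mm from the handle point along -y. Beyond it (-y) the tongue, 44 mm wide, 80 long, 6 thick; behind it (+y) the tail, 70 mm wide, 90 long, 6 thick. Home, the shoulder lies against the head's +y face: this point is at the slot mouth point, axes parallel, slide flat on the bench.
- collar_knurl (a point): Knurled aluminium lens collar, loose on the spigot on top of the head, 56 mm across, 48 mm high, about 0.11 kg. Point on its axis at mid height of the knurled band to be gripped, 34 mm above its lower rim; it is solid from 20 mm above the rim to its flat top at 48 mm. It can be turned either way about the vertical.
- collar_rim (a point): Centre of the collar's lower rim. At the start the spring holds it about 10 mm above the flange; pressed out of line, it stops on the pins 9 mm up. Inside are four hidden keyways 90 degrees apart, 12 mm wide: a turn of at most 73 degrees either way brings them over the pins (7 degrees to spare each side); then the collar goes down until the rim is on the flange. Let go, it rises again.
- bottle_mid (a point): Bystander: amber reagent bottle, 54 mm across, 106 mm high; point at its centre, half-way up.
- dropper_mid (a point): Bystander: dropper bottle, 34 mm across, 97 mm high; point at its centre, half-way up.
- foam_mid (a point): Bystander: beige foam block 66 x 105 x 26 mm; point at its centre.
Not all that is in view belongs to the job. Of the things that look like the part that bears collar_knurl, the middle-sized one is meant.

How it is judged:
On the way, in this order (a step that is already met when the one before it is completed fails the run):
1. the filter slide is fully in its slot (y of slide_shoulder in the frame of slot_mouth between -0.004 and 0.004 m and x of slide_shoulder in the frame of slot_mouth between -0.004 and 0.004 m and height (world z) of slide_shoulder below 0.006 m and angle between the y axis of slide_shoulder and the y axis of slot_mouth, either way round below 0.08 rad), for 0.2 s.
2. the collar has dropped over the pins and is pushed home (all of step 1 and z of collar_rim in the frame of flange below 0.003 m and horizontal distance between collar_rim and flange below 0.004 m and angle between collar_rim's own z axis and vertical below 0.08 rad), for 0.2 s.
At the end, for the whole second after the job is handed in: Slide shoulder within 4 mm of the slot mouth along and across, flat, within 0.08 rad of the slot; collar rim less than 3 mm above the flange, within 4 mm of its axis, upright within 0.08 rad, with the fingers still on the collar (over 1 N), holding it down against its spring (all of step 2 and contact force between the fingers and collar above 1 N); the arm keeps its last pose, push and grip.
It fails at once if a bottle or the foam block is disturbed (moved more than 25 mm) (distance of any of bottle_mid, dropper_mid, foam_mid from where it was at the start of the episode above 0.025 m).
It also fails if it takes over 54 s, if anything falls off the work surface, if the arm or the gripper's body presses on something with over 40 N, if the wrist force passes 120 N, or if a joint passes its speed limit or range.

## Working session

There is one attempt and no reset: what is moved stays moved. The work goes in short steps, Python scripts to look and compute and a tool call to move; the robot and the scene stay as the last step left them, time stands still between calls to the robot, and variables do not carry over. Pictures are saved under pics/ and viewed, at most 10 in all, crops included, and the job is handed in when it is done.

Besides the shell and the picture viewer there is one more tool, called after "Call:" as name([rows], argument=value, ...), one row to a line, values as JSON. step_arm: Moves the arm, as the interface text tells. Its arguments: {"type":"object","properties":{"rows":{"type":"array"},"fingers":{"type":"number"},"grip_force":{"type":"number"}},"required":["rows"]}

```bash
mkdir -p pics; cat > h.py <<'E'
import numpy as np, cv2
from plant import get_state, grab_frame, calibration, sign_off
def cloud(name):
    im,d=grab_frame(name); c=calibration(name)
    K=np.array(c["camera_matrix"]);R=np.array(c["rotation"]);e=np.array(c["eye"])
    v,u=np.mgrid[0:400,0:640].astype(np.float32)
    p=cv2.undistortPoints(np.stack([u.ravel(),v.ravel()],1)[:,None].astype(np.float64),K,np.array([c["k1"],0,0,0,0.]))[:,0]
    r=np.stack([p[:,0],-p[:,1],-np.ones(len(p))],1)@R.T
    P=(e+r*d.ravel()[:,None]).reshape(400,640,3)
    P[d==0]=np.nan
    return im,P,e,r.reshape(400,640,3)
def onplane(e,ray,z): return e+ray*((z-e[2])/ray[...,2])[...,None]
E
python3 - <<'E'
from h import *
s=get_state(); print({k:np.round(v,3) for k,v in s.items()})
for n in("scene","top"):
    im,P,e,r=cloud(n); cv2.imwrite(f"pics/{n}0.png",im); np.savez(f"{n}0.npz",im=im,P=P,e=e,r=r)
    print(n,e,np.round(r[200,320],2), calibration(n)["k1"])
E
```

```text
{'time': np.float64(0.0), 'qpos': array([ 1.156,  0.241,  0.004,  1.335, -0.   ,  1.571]), 'qvel': array([ 0.   , -0.002,  0.   , -0.002, -0.001, -0.001]), 'effort': array([ 0.0000e+00, -3.7232e+01,  2.5241e+01,  1.7000e-02, -0.0000e+00,
       -0.0000e+00]), 'eef_pos': array([0.201, 0.457, 0.244]), 'tcp_rot': array([-6.470e-01, -3.074e+00,  3.000e-03]), 'contact_force': array([-0.98 ,  0.686,  0.928]), 'torque': array([-0.033, -0.018,  0.004]), 'finger_force': np.float64(0.0), 'grip_width': np.float64(0.085)}Traceback (most recent call last):
  File "<stdin>", line 4, in <module>
  File "h.py", line 9, in cloud
    P=(e+r*d.ravel()[:,None]).reshape(400,640,3)
         ~^~~~~~~~~~~~~~~~~~
numpy._core._exceptions._ArrayMemoryError: Unable to allocate 488. GiB for an array with shape (256000, 256000) and data type float64
```

```bash
sed -i 's/R=np.array(c\["rotation"\])/R=np.array(c["rotation"]);R=cv2.Rodrigues(R)[0] if R.size==3 else R/' h.py
python3 - <<'E'
from h import *
for n in("scene","top"):
    print(calibration(n))
    im,P,e,r=cloud(n); cv2.imwrite(f"pics/{n}0.png",im); np.savez(f"{n}0.npz",im=im,P=P,e=e,r=r)
    print(n,e,np.round(r[200,320],2),np.round(P[200:400:50,100:640:100],3).tolist())
E
```

```text
{'camera_matrix': array([[382.65917473,   0.        , 318.78478904],
       [  0.        , 382.65917473, 202.57846468],
       [  0.        ,   0.        ,   1.        ]]), 'k1': -0.039344597000900414, 'eye': array([ 0.24604936, -0.44890298,  0.73585596]), 'rotation': array([ 0.74244851, -0.23577171, -0.64104697])}
scene [ 0.24604936 -0.44890298  0.73585596] [ 0.42  0.56 -0.72] [[[0.186, 1.084, -0.444], [0.427, 0.327, 0.001], [0.637, 0.154, 0.001], [0.777, -0.064, 0.083], [1.049, -0.184, 0.002], [1.211, -0.36, 0.036]], [[0.07, 1.076, -0.708], [0.351, 0.172, 0.0], [0.539, 0.021, -0.001], [0.721, -0.131, 0.003], [0.907, -0.28, 0.0], [1.095, -0.433, -0.002]], [[-0.022, 0.847, -0.763], [0.29, 0.05, -0.001], [0.46, -0.087, 0.001], [0.626, -0.222, 0.001], [0.792, -0.357, -0.0], [0.959, -0.496, -0.001]], [[0.083, 0.063, 0.013], [0.234, 0.357, -0.762], [0.395, -0.175, -0.001], [0.546, -0.298, 0.002], [0.699, -0.421, -0.002], [0.757, -0.533, 0.112]]]
{'camera_matrix': array([[390.92962342,   0.        , 315.75476373],
       [  0.        , 390.92962342, 193.28256481],
       [  0.        ,   0.        ,   1.        ]]), 'k1': -0.08496478321968132, 'eye': array([0.41095676, 0.02307056, 0.97800913]), 'rotation': array([ 0.17359258, -0.15715998, -1.52759265])}
top [0.41095676 0.02307056 0.97800913] [ 0.19  0.   -0.98] [[[0.716, 1.059, -0.766], [0.593, 0.335, -0.002], [0.603, 0.077, -0.004], [0.611, -0.179, -0.001], [0.622, -0.443, -0.005], [0.591, -0.588, 0.175]], [[0.484, 1.023, -0.764], [0.465, 0.322, -0.001], [0.475, 0.071, -0.001], [0.484, -0.178, -0.001], [0.492, -0.435, -0.003], [0.493, -0.677, 0.04]], [[0.263, 0.993, -0.764], [0.343, 0.311, 0.001], [0.354, 0.066, -0.002], [0.362, -0.178, -0.001], [0.368, -0.428, -0.001], [0.37, -0.695, 0.001]], [[0.048, 0.969, -0.766], [0.08, 0.518, -0.76], [0.119, 0.086, -0.663], [0.117, -0.334, -0.756], [0.122, -0.772, -0.76], [0.117, -1.244, -0.766]]]
```

View pics/scene0.png

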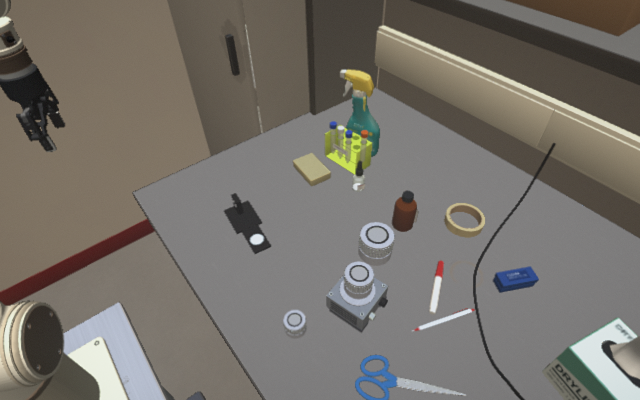

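View pics/top0.png

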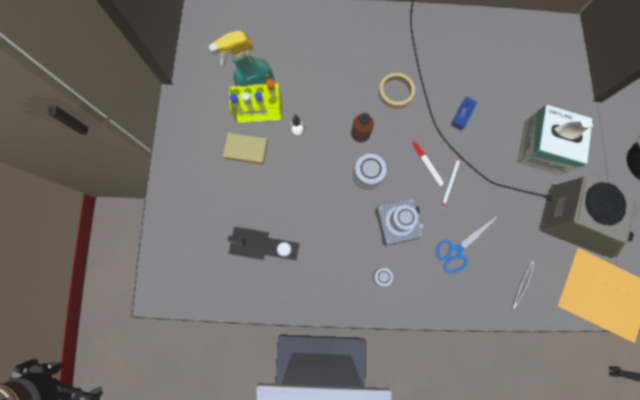

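Scene view: head at (358,300) with collar at (358,275), black slide at (247,225) with its handle at (238,203), larger decoy collar (377,238), smaller one (294,322). Top view: head (400,220), slide (265,245), handle (237,240). Bottles at (362,125) and (297,125), foam (245,148).

```bash
cat > meas.py <<'E'
from h import *
def rect(pts):
    (c,sz,a)=cv2.minAreaRect((pts*1000).astype(np.float32)); return np.round(c,1),np.round(sz,1),round(a,1)
def run(files=None):
  for n in("scene","top"):
    if files: z=np.load(files%n); im,P,e,r=z["im"],z["P"],z["e"],z["r"]
    else: im,P,e,r=cloud(n)
    print("==",n)
    Z=P[...,2]; 
    # bright/any tall stuff blobs
    Q=onplane(e,r,0.116)
    m=((Z>.108)&(Z<.124)&(P[...,0]>.2)&(P[...,0]<.7)&(abs(P[...,1])<.5)).astype(np.uint8)
    N,L,S,C=cv2.connectedComponentsWithStats(m)
    for i in range(1,N):
        if S[i,4]>60:
            k=L==i; (cx,cy),rad=cv2.minEnclosingCircle((P[k][:,:2]*1000).astype(np.float32))
            print("tall",S[i,4],C[i].round(),"c",round(cx,1),round(cy,1),"r",round(rad,1),"z",np.nanmedian(Z[k]).round(4), P[k][:,:2].mean(0).round(4))
    m=((Z>.046)&(Z<.062)).astype(np.uint8)
    N,L,S,C=cv2.connectedComponentsWithStats(m)
    for i in range(1,N):
        if S[i,4]>25 and abs(P[L==i][:,1]).max()<.5:
            print("z50",S[i,4],C[i].round(),rect(P[L==i][:,:2]),np.median(Z[L==i]).round(4))
    g=im.max(2); R=(P[...,0]>.2)&(P[...,0]<.6)&(P[...,1]>-.1)&(P[...,1]<.45)
    m=((g<60)&R&(Z<.02)).astype(np.uint8); m=cv2.morphologyEx(m,cv2.MORPH_OPEN,np.ones((3,3)))
    N,L,S,C=cv2.connectedComponentsWithStats(m)
    for i in range(1,N):
        if S[i,4]>200:
            Pd=onplane(e,r,.006)[L==i][:,:2]; print("dark",S[i],C[i].round(),rect(Pd),"z",np.nanmedian(Z[L==i]).round(4))
    m=((g<70)&R&(Z>.03)&(Z<.06)).astype(np.uint8)
    N,L,S,C=cv2.connectedComponentsWithStats(m)
    for i in range(1,N):
        if S[i,4]>15: 
            k=L==i; print("darkhigh",S[i,4],C[i].round(),rect(P[k][:,:2]),Z[k].max().round(4))
if __name__=="__main__": run("%s0.npz")
E
python3 meas.py
python3 - <<'E'
from h import *
o=[]
for n,(a,b,c,d) in (("scene",(190,180,290,260)),("scene",(310,240,410,340)),("top",(220,220,310,270)),("top",(370,190,440,255))):
    im=np.load(f"{n}0.npz")["im"][b:d,a:c]; o.append(cv2.resize(im,(400,300)))
cv2.imwrite("pics/crop0.png",np.vstack([np.hstack(o[:2]),np.hstack(o[2:])]))
E
```

```text
== scene
tall 636 [359. 275.] c 547.3 -169.0 r 29.4 z 0.1167 [ 0.5446 -0.1706]
z50 30 [374.  75.] (array([1189.8,  450.9]), array([34.7,  6.9]), 3.0) 0.0542
z50 835 [464. 120.] (array([1208.8,  126. ]), array([636.7,  13. ]), 89.7) 0.0542
z50 156 [326.  96.] (array([978.5, 451.3]), array([ 32.7, 138.7]), 78.6) 0.0541
z50 32 [375. 142.] (array([920.5, 163.9]), array([10.5, 34.9]), 87.4) 0.0552
z50 107 [337. 147.] (array([819.6, 214.2]), array([22.7, 92.1]), 4.1) 0.0554
z50 65 [363. 156.] (array([848.5, 138.2]), array([65.4,  4. ]), 6.5) 0.0549
z50 575 [594. 190.] (array([1209.4, -325.7]), array([251.2,  12. ]), 89.9) 0.0543
z50 30 [358. 175.] (array([782.9,  88.4]), array([10. , 19.1]), 30.5) 0.0558
z50 63 [235. 198.] (array([487.7, 224.1]), array([36.5, 13.6]), 82.2) 0.0514
z50 108 [404. 215.] (array([779.1, -86.1]), array([30. , 56.8]), 47.8) 0.0543
z50 164 [375. 248.] (array([ 654.9, -109.5]), array([34.9, 77.5]), 41.2) 0.0544
z50 1191 [357. 299.] (array([ 546.3, -168.7]), array([97.1, 90.5]), 14.1) 0.0555
z50 123 [ 88. 386.] (array([ 55. , -12.1]), array([60.7,  8.9]), 78.5) 0.0549
dark [226 202  35  37 747] [244. 220.] (array([482.5, 182.6]), array([118.1,  66.4]), 81.7) z 0.0068
darkhigh 75 [236. 201.] (array([487.1, 221.5]), array([33.2, 14. ]), 81.6) 0.0544
== top
tall 501 [405. 217.] c 549.0 -167.3 r 28.8 z 0.1145 [ 0.5484 -0.1663]
z50 230 [169.  41.] (array([1034.7,  450.6]), array([ 31. , 243.6]), 83.8) 0.0546
z50 57 [255. 112.] (array([820.5, 197.8]), array([13.8, 58.5]), 5.7) 0.0559
z50 50 [360. 133.] (array([771.9, -68.8]), array([50.7, 21.6]), 73.0) 0.0543
z50 69 [366. 180.] (array([650.6, -85.7]), array([74.6, 28.6]), 71.8) 0.0571
z50 904 [397. 223.] (array([ 549.3, -166.7]), array([97. , 91.1]), 14.1) 0.0536
z50 89 [235. 240.] (array([490.2, 224.6]), array([36.4, 13.9]), 84.0) 0.0492
darkhigh 58 [238. 240.] (array([492.7, 220.3]), array([32. , 13.8]), 66.2) 0.0537
```

View pics/crop0.png

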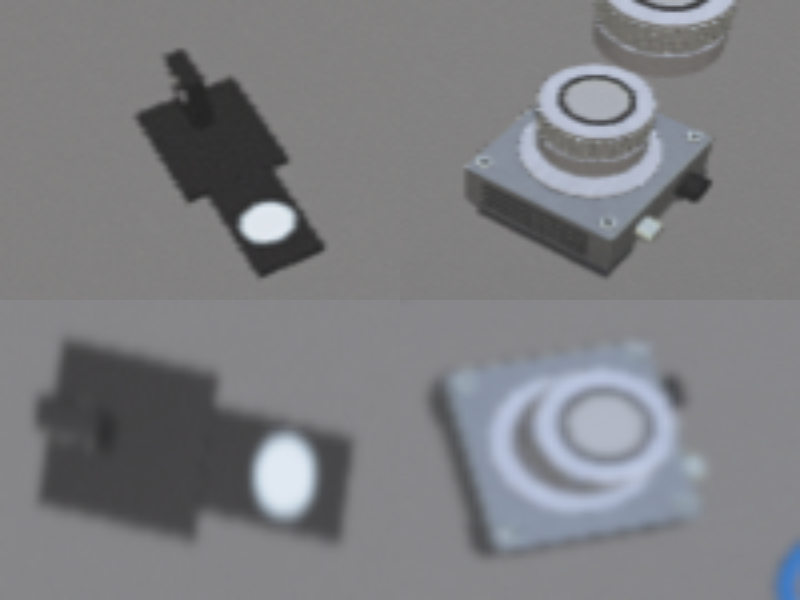

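Crop: slide lies with its tongue toward the head, turned the opposite way from the head's slot. The collar is on its flange, and the slot face points to the slide.

```bash
cat > mv.py <<'E'
from h import *
def plan(x,y,z,yawdeg,s=None):
    "shift (units of 40mm) and turn to bring measured TCP to target, tool y along yaw (mod 180)"
    s=s or get_state(); R=cv2.Rodrigues(np.array(s["tcp_rot"]))[0]; p=np.array(s["eef_pos"])
    yaw=np.degrees(np.arctan2(R[1,1],R[0,1])); t=-((yawdeg-yaw+90)%180-90)
    print("t",round(float(s["time"]),2),"p",p.round(4),"yaw",yaw.round(2),"j6",np.round(s["qpos"][5],2),"F",np.round(s["contact_force"],1),"w",round(float(s["grip_width"]),4))
    print("shift",((R.T@(np.array([x,y,z])-p))/.04).round(3),"turn",np.radians(t).round(4))
E
python3 - <<'E'
from meas import *
from mv import plan
for n in("scene","top"):
    z=np.load(f"{n}0.npz"); im,P,e,r=z["im"],z["P"],z["e"],z["r"]
    Q=onplane(e,r,.006); g=im.max(2).astype(int)
    reg=(Q[...,0]>.40)&(Q[...,0]<.56)&(Q[...,1]>.03)&(Q[...,1]<.30)
    bg=np.median(g[reg]); m=(reg&(abs(g-bg)>25)&~(P[...,2]>.02)).astype(np.uint8)
    L=cv2.connectedComponentsWithStats(m)
    i=1+np.argmax(L[2][1:,4]); pts=Q[L[1]==i][:,:2]*1000
    print(n,bg,L[2][i]);
    t=pts[(pts[:,1]<140)]; c,a=None,None
    print("tongue",rect(t)); print("all",rect(pts),pts[pts[:,1].argmin()],pts[:,1].max())
plan(.489,.2245,.12,-7.5)
E
```

```text
scene 130.0 [ 224  200   47   54 1172]
tongue (array([472564.2, 106932.1]), array([70164.5, 46239.7]), 83.4)
all (array([479728.8, 159179.4]), array([175816.8,  70735.7]), 82.5) [484.12876674  70.71882031] 248.68546409213943
top 137.0 [ 228  226   72   35 1489]
tongue (array([475799.5, 109410.5]), array([66574.9, 44904.3]), 82.1)
all (array([482992.5, 162807.8]), array([174277.5,  70757.9]), 82.3) [489.61766382  73.97144324] 249.40160798244438
t 0.15 p [0.2013 0.4572 0.2446] yaw 66.23 j6 1.57 F [ 0.8 -0.3 -0.1] w 0.0854
shift [-8.926 -2.42   3.119] turn 1.2869
```

Call:
step_arm([
  [[-8.93,-2.42,3.1],1.287],
  [[-8.93,-2.42,3.1],1.287],
  [[-8.93,-2.42,3.1],1.287],
  [[-8.93,-2.42,3.1],1.287],
  [[-8.93,-2.42,3.1],1.287],
  [[-8.93,-2.42,3.1],1.287],
  [[-8.93,-2.42,3.1],1.287],
  [[-8.93,-2.42,3.1],1.287],
], fingers=-1)

```text
time: 0.82
eef_pos: [0.4484, 0.2574, 0.1386]
tcp_rot: [-2.049, -2.381, 0.0]
contact_force: [0.1, 1.5, 0.4]
grip_width: 0.0854
finger_force: 0.0
```

```bash
python3 -c "
from mv import *
plan(.489,.2245,.031,-7.6)"
```

```text
t 0.82 p [0.4484 0.2574 0.1386] yaw 8.59 j6 1.94 F [0.1 1.5 0.4] w 0.0854
shift [-0.965  0.881  2.69 ] turn 0.2825
```

Call:
step_arm([
  [[-0.96,0.88,0.47],0.2825],
  [[-0.96,0.88,0.47],0.2825],
  [[-0.96,0.88,0.47],0.2825],
  [[-0.96,0.88,0.47],0.2825],
  [[-0.96,0.88,0.47],0.2825],
  [[-0.96,0.88,0.47],0.2825],
])

```text
time: 1.32
eef_pos: [0.4878, 0.2269, 0.1207]
tcp_rot: [-2.356, -2.078, 0.0]
contact_force: [-0.7, 2.0, -0.5]
grip_width: 0.0856
finger_force: 0.0
```

```bash
python3 -c "
from mv import *
plan(.489,.2245,.031,-7.6)"
```

```text
t 1.32 p [0.4878 0.2269 0.1207] yaw -7.15 j6 2.13 F [-0.7  2.  -0.5] w 0.0856
shift [-0.055  0.039  2.241] turn 0.0078
```

Call:
step_arm([
  [[-0.05,0.03,0.6],0.008],
  [[-0.05,0.03,1.2],0.008],
  [[-0.05,0.03,1.8],0.008],
  [[-0.05,0.03,2.2],0.008],
  [[-0.05,0.03,2.23],0.008],
  [[-0.05,0.03,2.23],0.008],
])

```text
time: 1.82
eef_pos: [0.4879, 0.2247, 0.0309]
tcp_rot: [-2.363, -2.069, 0.003]
contact_force: [0.0, 0.5, 1.1]
grip_width: 0.0851
finger_force: 0.0
```

```bash
python3 -c "
from mv import *
plan(.489,.2245,.031,-7.6)"
```

```text
t 1.82 p [0.4879 0.2247 0.0309] yaw -7.6 j6 2.14 F [0.  0.5 1.1] w 0.0851
shift [-0.003  0.028 -0.001] turn 0.0
```

Call:
step_arm([
  [[0,0,0],0],
  [[0,0,0],0],
  [[0,0,0],0],
  [[0,0,0],0],
  [[0,0,0],0],
  [[0,0,0],0],
  [[0,0,0],0],
  [[0,0,0],0],
], fingers=1, grip_force=40)

```text
time: 2.48
eef_pos: [0.4896, 0.2246, 0.032]
tcp_rot: [2.366, 2.067, 0.002]
contact_force: [-0.5, 0.5, 3.7]
grip_width: 0.0136
finger_force: 40.2
```

```bash
python3 - <<'E'
from mv import *
plan(.495,.0405,.031,14.1)
im,P,e,r=cloud("scene"); cv2.imwrite("pics/s1.png",cv2.resize(im[140:360,180:440],(780,560)))
E
```

```text
t 2.48 p [0.4896 0.2246 0.032 ] yaw -7.71 j6 2.14 F [-0.5  0.5  3.7] w 0.0136
shift [-4.542  0.751  0.024] turn -0.3807
```

View pics/s1.png

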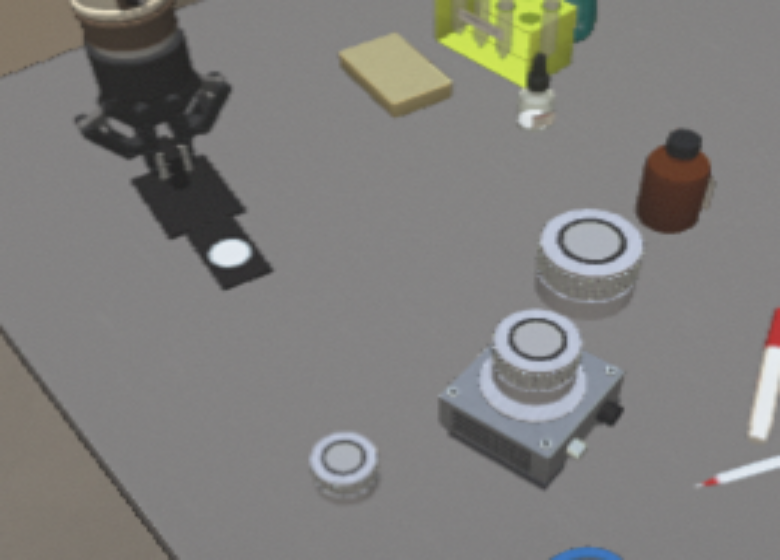

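The fingers hold the handle block at s1 (175,165), with the slide flat. Next I drag it along the bench to stand in front of the slot.

Call:
step_arm([
  [[-0.6,0.09,0],-0.05],
  [[-1.2,0.19,0],-0.1],
  [[-1.8,0.3,0],-0.15],
  [[-2.4,0.4,0],-0.2],
  [[-3.0,0.5,0],-0.25],
  [[-3.6,0.6,0],-0.3],
  [[-4.1,0.68,0],-0.34],
  [[-4.5,0.75,0],-0.38],
])

```text
time: 3.2
eef_pos: [0.4949, 0.0419, 0.032]
tcp_rot: [-1.93, -2.478, -0.004]
contact_force: [-1.4, 5.1, 5.0]
grip_width: 0.0132
finger_force: 40.3
```

Call:
step_arm([
  [[0,0,0],0],
  [[0,0,0],0],
  [[0,0,0],0],
])

```text
time: 3.45
eef_pos: [0.4951, 0.0398, 0.0321]
tcp_rot: [1.933, 2.472, -0.004]
contact_force: [-0.9, -4.9, 7.0]
grip_width: 0.0133
finger_force: 40.6
```

```bash
cat > m2.py <<'E'
from meas import *
from mv import plan
o=[]
for n in("scene","top"):
    im,P,e,r=cloud(n); o.append(im); Z=P[...,2]
    Q=onplane(e,r,.006); g=im.max(2).astype(int)
    hm=((Z>.046)&(Z<.060)&(P[...,0]>.46)&(P[...,0]<.64)&(P[...,1]>-.25)&(P[...,1]<-.09)).astype(np.uint8)
    L=cv2.connectedComponentsWithStats(hm); i=1+np.argmax(L[2][1:,4]); print(n,"head",rect(P[L[1]==i][:,:2]))
    reg=(Q[...,0]>.42)&(Q[...,0]<.60)&(Q[...,1]>-.11)&(Q[...,1]<.02)
    # white window + dark tongue
    m=(reg&((g<70)|(g>190))&(Z<.012)&(Z>-.01)).astype(np.uint8)
    L=cv2.connectedComponentsWithStats(m)
    for i in range(1,L[0]):
        if L[2][i,4]>80: 
            q=Q[L[1]==i][:,:2]; print(n,"low",L[2][i],rect(q))
    w=(reg&(g>170)&(Z<.02)).astype(np.uint8); L=cv2.connectedComponentsWithStats(w)
    for i in range(1,L[0]):
        if L[2][i,4]>40: print(n,"window",Q[L[1]==i][:,:2].mean(0).round(4),L[2][i,4])
cv2.imwrite("pics/s2.png",np.vstack([cv2.resize(o[0][180:340,240:440],(600,300))[:, :],cv2.resize(o[1][180:290,260:460],(600,300))]))
plan(.495,.0405,.031,14.1)
E
python3 m2.py
```

```text
scene head (array([ 546.5, -168.6]), array([97.5, 90.7]), 13.9)
scene low [ 273  250   63   44 1094] (array([512.5, -39.1]), array([ 69.5, 138.5]), 14.6)
scene window [ 0.5218 -0.0712] 147
top head (array([ 549. , -167.1]), array([97.1, 91.4]), 14.2)
top low [352 227  12  12 119] (array([523.5, -70.5]), array([27.7, 27.5]), 1.1)
top window [ 0.5244 -0.0704] 134
t 3.55 p [0.4952 0.0399 0.0321] yaw 13.96 j6 1.41 F [-1.4 -6.4  5.8] w 0.0136
shift [ 0.015 -0.001  0.028] turn -0.0024
```

View pics/s2.png

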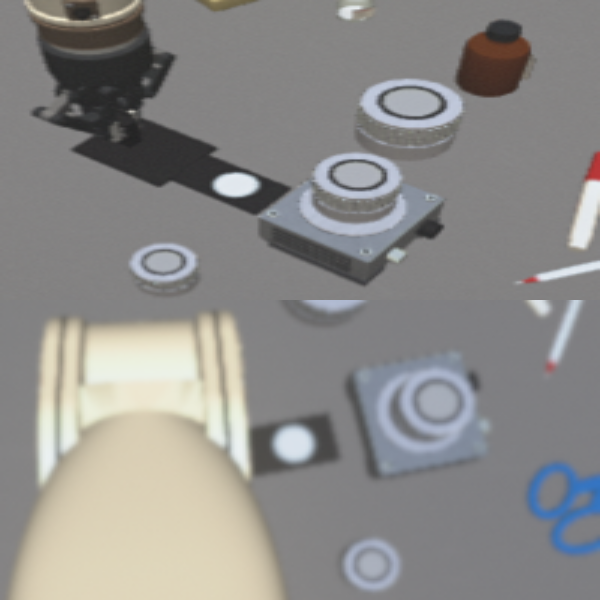

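The slide is lined up with the slot: the window centre sits 0.3 mm off the head's axis in both views, and the tongue tip is about 20 mm from the mouth. Now I insert it.

Call:
step_arm([
  [[-0.2,0.01,0],0],
  [[-0.4,0.01,0],0],
  [[-0.6,0.01,0],0],
  [[-0.8,0.01,0],0],
  [[-1.0,0.01,0],0],
  [[-1.2,0.01,0],0],
  [[-1.4,0.01,0],0],
])

```text
time: 4.13
eef_pos: [0.509, -0.0106, 0.0321]
tcp_rot: [-1.93, -2.477, -0.006]
contact_force: [-0.9, 5.9, 6.9]
grip_width: 0.0132
finger_force: 40.5
```

Call:
step_arm([
  [[-0.2,0,0],0],
  [[-0.4,0,0],0],
  [[-0.6,0,0],0],
  [[-0.8,0,0],0],
  [[-0.9,0,0],0],
  [[-0.98,0,0],0],
  [[-0.98,0,0],0],
])

```text
time: 4.72
eef_pos: [0.5189, -0.0493, 0.0321]
tcp_rot: [-1.932, -2.477, -0.005]
contact_force: [-0.3, 3.8, 5.0]
grip_width: 0.0133
finger_force: 40.4
```

```bash
python3 -c "
from mv import *
plan(.5195,-.0565,.031,14.1)"
```

```text
t 4.72 p [ 0.5189 -0.0493  0.0321] yaw 14.1 j6 1.23 F [-0.3  3.8  5. ] w 0.0133
shift [-0.177 -0.03   0.026] turn 0.0
```

Call:
step_arm([
  [[-0.06,0,0],0],
  [[-0.1,0,0],0],
  [[-0.14,0,0],0],
  [[-0.14,0,0],0],
])

```text
time: 5.05
eef_pos: [0.5201, -0.0541, 0.0321]
tcp_rot: [-1.93, -2.477, -0.005]
contact_force: [0.2, 4.8, 5.7]
grip_width: 0.0136
finger_force: 40.4
```

Call:
step_arm([
  [[-0.05,0,0],0],
  [[-0.1,0,0],0],
  [[-0.1,0,0],0],
])

```text
time: 5.3
eef_pos: [0.5209, -0.0571, 0.0321]
tcp_rot: [-1.929, -2.476, -0.008]
contact_force: [-0.7, 8.9, 5.2]
grip_width: 0.0136
finger_force: 40.5
```

Call:
step_arm([
  [[-0.05,0,0],0],
  [[-0.08,0,0],0],
  [[-0.08,0,0],0],
])

```text
time: 5.55
eef_pos: [0.521, -0.0572, 0.0321]
tcp_rot: [-1.924, -2.475, -0.014]
contact_force: [-1.8, 17.1, 9.7]
grip_width: 0.013
finger_force: 40.9
```

The shoulder stopped at y = -0.057 as predicted (-0.0565), with the force rising to 17 N. Next: release and lift.

Call:
step_arm([
  [[0.08,0,0],0],
  [[0.08,0,0],0],
  [[0.08,0,0],0],
  [[0.08,0,0],0],
  [[0.08,0,0],0],
  [[0.08,0,0],0],
], fingers=-1)

```text
time: 6.05
eef_pos: [0.5204, -0.06, 0.0312]
tcp_rot: [-1.933, -2.476, 0.001]
contact_force: [1.1, 0.3, 1.0]
grip_width: 0.084
finger_force: 0.0
```

Call:
step_arm([
  [[0.08,0,-0.8],0],
  [[0.08,0,-1.6],0],
  [[0.08,0,-2.4],0],
  [[0.08,0,-3.2],0],
  [[0.08,0,-4.0],0],
  [[0.08,0,-4.0],0],
])

```text
time: 6.55
eef_pos: [0.5236, -0.0572, 0.1985]
tcp_rot: [1.927, 2.468, 0.01]
contact_force: [0.8, -0.1, 1.0]
grip_width: 0.0855
finger_force: 0.0
```

```bash
python3 - <<'E'
from meas import *
from mv import plan
plan(.548,-.1675,.19,20)
im,P,e,r=cloud("scene"); cv2.imwrite("pics/s3.png",cv2.resize(im[200:340,260:440],(780,600)))
Z=P[...,2]
m=((im.max(2)<70)&(Z>.03)&(Z<.06)&(P[...,0]>.48)&(P[...,0]<.56)&(P[...,1]>-.1)&(P[...,1]<0)).astype(np.uint8)
m2=((Z>.044)&(Z<.06)&(P[...,0]>.48)&(P[...,0]<.56)&(P[...,1]>-.1)&(P[...,1]<0))
for q in (m>0,m2):
    if q.sum()>5: print(q.sum(),rect(P[q][:,:2]))
E
```

```text
t 6.55 p [ 0.5236 -0.0572  0.1985] yaw 14.03 j6 1.22 F [ 0.8 -0.1  1. ] w 0.0855
shift [-2.822 -0.08   0.224] turn -0.1041
130 (array([519.1, -59.2]), array([14.7, 32.5]), 14.1)
114 (array([518.5, -57. ]), array([14.7, 36. ]), 14.2)
```

View pics/s3.png

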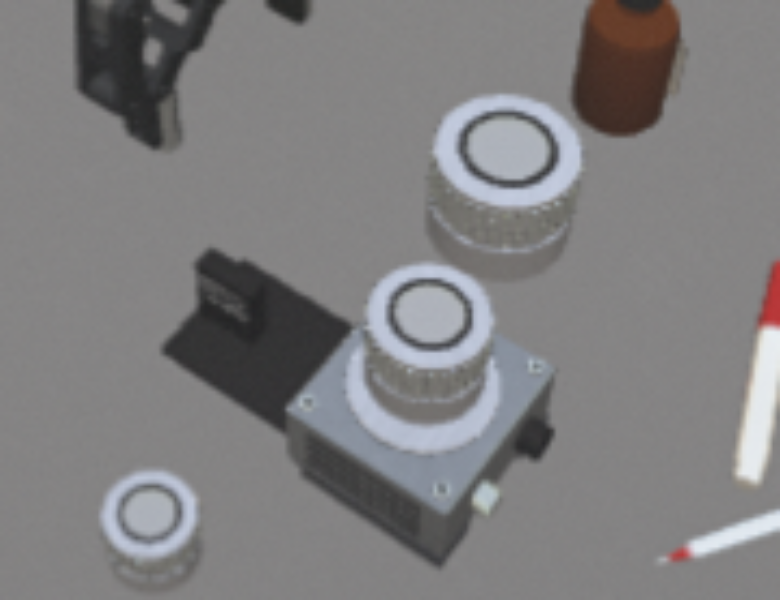

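The slide is home: the handle is 115 mm from the head's origin along y (70 + 45) and 0 mm across. Next, the collar, at s3 (430,315).

Call:
step_arm([
  [[-0.7,-0.03,0.1],0],
  [[-1.4,-0.05,0.2],0],
  [[-2.1,-0.06,0.2],0],
  [[-2.6,-0.06,0.2],0],
  [[-2.83,-0.06,0.2],0],
  [[-2.83,-0.06,0.2],0],
  [[-2.83,-0.06,0.2],0],
])

```text
time: 7.18
eef_pos: [0.5442, -0.1666, 0.1824]
tcp_rot: [-1.932, -2.474, 0.0]
contact_force: [0.3, 0.3, -0.6]
grip_width: 0.0857
finger_force: 0.0
```

```bash
python3 - <<'E'
from mv import plan
plan(.5487,-.168,.097,14)
E
```

```text
t 7.18 p [ 0.5442 -0.1666  0.1824] yaw 14.02 j6 1.03 F [ 0.3  0.3 -0.6] w 0.0857
shift [-0.064  0.103  2.134] turn 0.0003
```

Call:
step_arm([
  [[-0.06,0.1,0.5],0],
  [[-0.06,0.1,1.0],0],
  [[-0.06,0.1,1.5],0],
  [[-0.06,0.1,1.9],0],
  [[-0.06,0.1,2.0],0],
  [[-0.06,0.1,2.0],0],
  [[-0.06,0.1,2.0],0],
])

```text
time: 7.77
eef_pos: [0.5496, -0.1673, 0.104]
tcp_rot: [1.931, 2.478, 0.0]
contact_force: [-0.1, -0.3, 0.3]
grip_width: 0.0856
finger_force: 0.0
```

```bash
python3 - <<'E'
from mv import plan
plan(.5487,-.168,.097,14)
E
```

```text
t 7.77 p [ 0.5496 -0.1673  0.104 ] yaw 14.14 j6 1.03 F [-0.1 -0.3  0.3] w 0.0856
shift [-0.011 -0.025  0.175] turn 0.0024
```

Call:
step_arm([
  [[-0.015,-0.02,0.16],0],
  [[-0.015,-0.02,0.16],0],
  [[-0.015,-0.02,0.16],0],
])

```text
time: 8.02
eef_pos: [0.5489, -0.169, 0.0975]
tcp_rot: [1.932, 2.476, 0.0]
contact_force: [0.2, -0.1, 1.2]
grip_width: 0.0858
finger_force: 0.0
```

Call:
step_arm([
  [[0,0,0],0],
  [[0,0,0],0],
  [[0,0,0],0],
  [[0,0,0],0],
  [[0,0,0],0],
  [[0,0,0],0],
], fingers=1, grip_force=50)

```text
time: 8.52
eef_pos: [0.549, -0.1691, 0.0973]
tcp_rot: [1.933, 2.476, 0.0]
contact_force: [0.3, 0.2, 0.8]
grip_width: 0.0544
finger_force: 53.7
```

```bash
python3 - <<'E'
from mv import plan
plan(.5487,-.168,.097,14)
E
```

```text
t 8.52 p [ 0.549  -0.1691  0.0973] yaw 14.06 j6 1.03 F [0.3 0.2 0.8] w 0.0544
shift [0.028 0.    0.007] turn 0.001
```

Call:
step_arm([
  [[0,0,0.05],0],
  [[0,0,0.1],0],
  [[0,0,0.1],0],
  [[0,0,0.1],0],
])

```text
time: 8.85
eef_pos: [0.5491, -0.1692, 0.0962]
tcp_rot: [1.931, 2.475, 0.001]
contact_force: [-5.1, 1.1, 17.7]
grip_width: 0.0549
finger_force: 56.3
```

Call:
step_arm([
  [[0,0,0],0.05],
  [[0,0,0],0.1],
  [[0,0,0],0.15],
  [[0,0,0],0.2],
  [[0,0,0],0.2],
])

```text
time: 9.27
eef_pos: [0.5499, -0.1697, 0.0948]
tcp_rot: [2.17, 2.266, 0.002]
contact_force: [-0.7, 0.2, 7.5]
grip_width: 0.0551
finger_force: 54.7
```

Call:
step_arm([
  [[0,0,0.05],0],
  [[0,0,0.1],0],
  [[0,0,0.1],0],
])

```text
time: 9.52
eef_pos: [0.5493, -0.1691, 0.0917]
tcp_rot: [2.17, 2.268, 0.002]
contact_force: [-3.3, 1.6, 10.2]
grip_width: 0.0546
finger_force: 55.1
```

```bash
cat > top.py <<'E'
from mv import *
plan(.549,-.169,.087,14)
im,P,e,r=cloud("scene"); Z=P[...,2]
# flange annulus vs collar rim: report heights of visible light pixels near axis
d=np.hypot(P[...,0]-.547,P[...,1]+.169)
for a,b,l in ((0,.027,"top"),(.03,.035,"flange")):
    q=(d>=a)&(d<b)&(Z>.05)&(Z<.13)&((Z>.1) if l=="top" else (Z<.066)); print(l,q.sum(),np.median(Z[q]).round(4) if q.sum() else "")
E
python3 top.py
```

```text
t 9.52 p [ 0.5493 -0.1691  0.0917] yaw 2.54 j6 1.23 F [-3.3  1.6 10.2] w 0.0546
shift [ 0.004 -0.007  0.119] turn -0.2
top 312 0.1106
flange 129 0.058
```

The collar dropped with the tool (top now at 0.1106, was 0.1167), so the keyways are over the pins. Now I push it home.

Call:
step_arm([
  [[0,0,0.05],0],
  [[0,0,0.1],0],
  [[0,0,0.15],0],
  [[0,0,0.15],0],
])

```text
time: 9.9
eef_pos: [0.5493, -0.1691, 0.0877]
tcp_rot: [2.17, 2.268, 0.003]
contact_force: [-8.0, 2.9, 26.2]
grip_width: 0.0548
finger_force: 56.9
```

```bash
python3 top.py
```

```text
t 9.9 p [ 0.5493 -0.1691  0.0877] yaw 2.53 j6 1.23 F [-8.   2.9 26.2] w 0.0548
shift [ 0.004 -0.007  0.018] turn -0.2001
top 297 0.1068
flange 141 0.0581
```

The collar is home: its top at 0.1068 puts the rim at about 0.0588 on the 0.058 flange, and the force has risen well past the spring's. I'll hold and do a last check.

Call:
step_arm([
  [[0,0,0],0],
  [[0,0,0],0],
  [[0,0,0],0],
  [[0,0,0],0],
])

```text
time: 10.28
eef_pos: [0.5493, -0.1691, 0.0877]
tcp_rot: [2.17, 2.268, 0.003]
contact_force: [-8.1, 2.7, 25.8]
grip_width: 0.0548
finger_force: 56.9
```

```bash
python3 top.py; python3 - <<'E'
from meas import *
im,P,e,r=cloud("scene"); Z=P[...,2]; cv2.imwrite("pics/s4.png",cv2.resize(im[180:340,240:440],(750,600)))
q=(im.max(2)<80)&(Z>.044)&(Z<.06)&(P[...,0]>.48)&(P[...,0]<.56)&(P[...,1]>-.1)&(P[...,1]<0)
print(q.sum(),rect(P[q][:,:2]))
E
```

```text
t 10.28 p [ 0.5493 -0.1691  0.0877] yaw 2.54 j6 1.23 F [-8.1  2.7 25.8] w 0.0548
shift [ 0.003 -0.007  0.018] turn -0.2001
top 300 0.1069
flange 129 0.058
113 (array([518.2, -58.1]), array([15.2, 33.8]), 14.4)
```

View pics/s4.png

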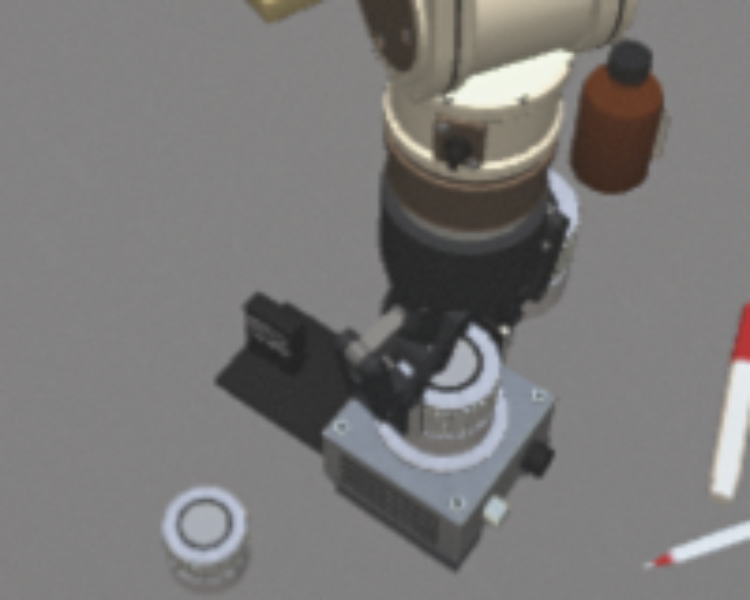

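The slide is home at (300,380). The collar at (455,385) sits on the flange and is held, and the bottle hasn't moved.

```bash
python3 -c "
from plant import sign_off
print(sign_off())"
```

```text
the job is handed in; nothing more can be done
None
```

The slide is fully in its slot, and the collar is over its pins, pushed home and still held down for you to lock. I handed the job in at about 10 s; no verdict came back, but my last measurements were within your limits.

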